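# Set a busbar against the hidden stop of a drill jig

### The arm

A 7-joint arm with a two-finger parallel gripper is mounted at the origin on the work surface. World frame = base frame: x ahead of the robot, y to its left, z up, the work surface at z = 0. Lengths are in mm, angles in rad, forces in N, time in s.
With the tool pointing down it reaches from about 400 to 900 mm from the base axis. Payload 5.5 kg.
Tool frame: the origin (TCP) lies at the very end of the fingers, on their centre line; the grasp point (between the pads) lies 19 mm behind it (grip_point_offset is the distance from the TCP to the grasp point, in mm); x points along the fingers, z is the direction in which the jaws open and shut, and the axes are right-handed (so a half turn about x gives the same grasp; the last joint's range is limited). The gripper opens to 92 mm and grips with 3 to 60 N. Pads are 19 mm wide; open, the fingers measure 130 mm over their backs; the gripper's body (75 mm by 190 mm) begins 47 mm behind the grasp point.
Start: joints at [1.477, 0.501, -0.427, 1.55, 0.221, 1.138, -0.21], TCP at [227.063, -609.05, 226.729] pointing down, gripper open.
Joint ranges: [-2.88, 2.88], [-0.31, 2.03], [-1.54, 1.56], [0.2, 2.42], [-1.41, 4.55], [0.19, 2.02], [-2.57, 2.57]. Speed limits (rad/s): [2.57, 2.57, 3.14, 3.14, 3.14, 3.14, 3.14].

### API

Orientations are given as a unit quaternion [w, x, y, z].
In Python, from bench import * gives the robot as it stands. The module is installed in compiled form; this text tells all that it offers.
- The arm moves only by the shell command python3 -m creep 'ROWS' [FORCE]. ROWS is JSON, a list of rows, each a list of 7 numbers: the shift along the tool's x, y, z in cm, then the turn, a rotation vector about the tool's x, y, z in rad, then the finger opening in cm, from 0 to 9.18. In form: [[dx, dy, dz, wx, wy, wz, hand], ...]. A call has 1 to 12 rows; each row is the pose to reach, as a shift and turn from the pose commanded when the call began, along the tool's axes at that moment; what a row does not reach only later rows make up. A row lasts 1/8 s, in which the tool goes at most 62.5 mm and 10.7 degrees, less where a joint would pass 70% of its speed; a pose out of reach is approached as far as the arm can. A call with a gripper value outside its range is refused whole. The fingers move at their own pace and stop on an object; FORCE is the grip in N (left out, the last holds). Time passes only in rows, so rows that repeat a pose let the fingers close. It gives the time, the measured TCP pose, the force and the opening at its end, in the units of the state.
- read_state(): the state, without advancing time (a new reading comes with each control period).
- capture(name): name is "scene" or "top" or "wrist"; returns (picture, depth): 400x640x3 uint8, red, green, blue; 400x640 float32, mm along the optical axis (not along the pixel's ray), 0 where there is no reading.
- get_calibration(name): a dict with "K" (3x3 intrinsics, pixels), "camera_from_world" (4x4, takes a point from world to camera coordinates); the wrist camera has in their place "hand_eye" (4x4, takes a point from camera to tool coordinates, whose origin is the TCP and whose axes are the tool frame's). Camera axes: x right, y up, looking along -z (the intrinsics and any distortion apply to the point x, -y, -z); pixel columns grow to the right and rows downward; lengths in mm; the calibration is good to about 2 mm. A picture is of the moment at which its call begins: read the wrist's pose just before it. get_calibration takes no time and is no camera call.
- finish_job(): hands the job in, once; it reports no verdict.
The state is a dict: "time_s": time; "joints": joint angles; "qvel": joint speeds; "tau": joint torques, N m; "position": TCP position; "orientation": TCP orientation; "wrist_force": force on the tool from outside, world axes, zero at the start; "moment": the same for the moment, N m; "grip_width": finger opening in mm.
Only numpy, scipy, OpenCV 4.12 (cv2) and the standard library are available. Lean on these libraries where they do the work, as an engineer would, in place of code of your own. Each camera call takes 0.05 s, during which the arm holds its last target.

### The job

Take the wooden-handled brass drift from its rest and with it nudge the copper busbar gently along the drill jig's channel, little by little, until the bar is home against the end stop hidden under the bush plate. The stop is only lightly pinched, so feel for it and do not push it off its setting. Move the bar only with the drift, lay the drift back in its rest as it lay before and leave the other things on the bench alone.

Things in the scene. Friction and masses are not known exactly. Their poses are not given: they have to be found in the camera images.
- jig: Drill jig fixed to the bench: aluminium base 90 x 200 x 14 mm with a steel bed and two side rails that form a straight channel along its y axis, centred on x = 0, 33 mm wide, 20 mm deep. Origin: centre of the base's underside; z up; +y is the way the bar goes in. Channel floor 30 mm, rail tops 50 mm above the bench. Base, bed and rails all end at the open mouth, y = -100 mm.
- channel_mouth (a point): Middle of the channel floor's edge at the jig's open mouth, 30 mm above the bench; axes as the jig's. The +x rail is the fence; a spring plunger in the -x rail, 55 mm in from the mouth, presses the bar lightly against it, so pushing the bar along takes about 3 to 6 N.
- bush_plate (a point): Middle of the top of the aluminium bush plate with two drill bushes (tops 68 mm above the bench) that covers the inner part of the channel, from jig y = -10 to +85 mm; outside that the channel is open above. An end block with a brass thumb screw (top 78 mm) closes the channel at y = +85 to +100 mm.
- stop_knob (a point): Centre of the outer end of the knurled knob (18 mm across) of the adjustable end stop, standing out of the end block; axes as the jig's. Knob, rod and stop block (stop_c0) move as one along y. The setting varies; the block's face is out of sight under the bush plate, its place is not given and must be felt with the bar: the push rises steeply, and at about 16 N the stop slips off its setting.
- bar: Copper busbar to be set: plain flat bar without holes, 30 mm wide (x), 120 mm long (y), 10 mm thick, about 0.3 kg, lying in the jig's channel, its tail standing out of the mouth at the start. Origin: centre of its underside; +y points into the jig. The drift pushes on its tail end face, y = -60 mm. It has to go in by 25 to 75 mm; home, its tail is 10 to 40 mm inside the mouth.
- bar_nose (a point): Centre of the bar's leading end face (the end that goes in), 5 mm above the bar's underside.
- drift: Drift, about 0.16 kg, 155 mm long: square wooden handle 22 x 22 x 100 mm, then a brass nose: a collar 17 mm across and 12 mm long, and a pin 11 mm across and 43 mm long with a flat end. Origin: middle of the handle, on its axis; +y along the axis to the nose, z up as it lies in the rest. Handle from y = -50 to +50 mm, tip at y = +105 mm.
- drift_tip (a point): Centre of the flat end of the drift's brass nose.
- rest: Wooden rest fixed to the bench: board 60 x 110 x 12 mm, with two cradles 8 mm thick at y = -36 and +36 mm, their slots open above, 26 mm wide at the bottom (34 mm above the bench), flaring to the top (60 mm above it). The drift's handle lies in both; 64 mm are free between them for the gripper. Origin: centre of the underside; +y is the way the drift's nose points.
- rest_seat (a point): Where the drift's origin is when it lies in the rest: on the rest's axis, half way between the cradles, 45 mm above the bench.
- relay_can: Bystander: grey relay can, 38 x 38 mm, 56 mm high, upright beside the jig's fence. Origin: centre of its underside.
- spacer: Bystander: ivory ceramic spacer, a tube 24 mm across, 30 mm high, upright beside the jig. Origin: centre of its underside.
- spacer_two: Bystander: a second ivory ceramic spacer of the same size, elsewhere on the bench. Origin: centre of its underside.
- drilled_bar: Bystander: the other copper busbar, 30 x 150 x 10 mm with four holes, lying on the bench beside the jig. Origin: centre of its underside.
- open_relay: Bystander: open-frame relay with a copper coil, 32 x 56 mm, 40 mm high. Origin: centre of its underside.
- screwdriver: Bystander: screwdriver lying on the bench beside the rest. Origin: underside, near its middle.
- screw_dish: Bystander: round steel dish 66 mm across, 22 mm high, near the rest. Origin: centre of its underside.
Mind the look-alikes: they are no part of the job. Leave any green or purple look-alike of the drift alone.

How it is judged (in metres and radians):
On the way, in this order (a step that is already met when the one before it is completed fails the run):
1. the drift is lifted clear of its rest (height (world z) of drift above 0.075 m), for 0.1 s.
2. the nose of the bar is home against the face of the stop block (gap under 1.5 mm; the block stop_c0 is 18 mm thick) (horizontal distance between bar_nose and stop_c0 below 0.0106 m), for 0.2 s.
At the end, for the whole second after the job is handed in: The bar lies in the channel with its nose within 1.5 mm of the stop face; the stop is within 1.5 mm of where it was set; the drift lies at rest in both cradles with its nose the way it pointed before, its middle within 12 mm of the seat point, at its height within 4 mm and in line within 0.12 rad (horizontal distance between bar_nose and stop_c0 below 0.0106 m and distance of stop_knob from where it was at the start of the episode below 0.0015 m and horizontal distance between drift and rest_seat below 0.012 m and z of drift in the frame of rest_seat between -0.004 and 0.004 m and y of drift_tip in the frame of rest_seat above 0.08 m and angle between the y axis of drift and the y axis of rest, either way round below 0.12 rad and linear speed of each of drift, bar below 0.02 m/s); the robot touches nothing.
It fails at once if the stop is pushed off its setting by more than 1.5 mm (distance of stop_knob from where it was at the start of the episode above 0.0015 m).
It fails at once if the bar is driven faster than 0.15 m/s instead of nudged (linear speed of bar above 0.15 m/s).
It fails at once if the gripper or arm touches the bar (contact force between any of the fingers, the arm and bar above 0.3 N).
It fails at once if a bystander is moved by more than 15 mm (distance of any of relay_can, spacer, spacer_two, drilled_bar, open_relay, screwdriver, screw_dish from where it was at the start of the episode above 0.015 m).
It also fails if it takes over 58 s, if anything falls off the work surface, if the arm or the gripper's body presses on something with over 40 N, if the wrist force passes 120 N, or if a joint passes its speed limit or range.

## Working session

There is one attempt and no reset: what is moved stays moved. The work goes in short steps, Python scripts to look and compute and a shell command to move; the robot and the scene stay as the last step left them, time stands still between calls to the robot, and variables do not carry over. Pictures are saved under pics/ and viewed, and the job is handed in when it is done.

```bash
mkdir -p pics; ls
python3 - <<'E'
from bench import *
import cv2,numpy as np
print(read_state())
for n in ("scene","top"):
    p,d=capture(n); cv2.imwrite(f"pics/{n}0.png",p[:,:,::-1]); np.save(f"{n}0.npy",d)
    print(n,get_calibration(n))
print(get_calibration("wrist"))
E
```

```text
pics
{'time_s': 0.0, 'joints': array([ 1.47717313,  0.50184696, -0.42675126,  1.55143909,  0.22076903,
        1.13826744, -0.21034055]), 'qvel': array([-6.67465757e-05,  1.18201727e-03, -4.37734698e-04, -2.43923223e-04,
       -4.72183368e-04, -5.71430215e-04,  1.07116717e-03]), 'tau': array([ 3.84611928e-05, -5.66588831e+01, -5.81600189e+00, -2.79111904e+01,
       -6.85778609e-02,  3.09184031e-02,  1.61932776e-04]), 'position': array([ 226.75113668, -608.43307264,  225.67989532]), 'orientation': array([ 0.58024987,  0.40375053,  0.58132854, -0.40293018]), 'wrist_force': array([ 0.56367023, -0.25786421,  0.09903414]), 'moment': array([ 0.03914495, -0.03612657, -0.01357868]), 'grip_width': 91.43371079520732}
scene {'K': array([[458.98951031,   0.        , 325.09490203],
       [  0.        , 458.98951031, 202.38755283],
       [  0.        ,   0.        ,   1.        ]]), 'camera_from_world': array([[ 5.16955047e-02,  9.98598287e-01, -1.13593658e-02,
         6.54675758e+01],
       [-8.54516774e-01,  5.01177220e-02,  5.17000286e-01,
         3.59322478e+02],
       [ 5.16844906e-01
[... 491 characters left out ...]
8924295e+02],
       [-4.64891123e-02,  1.96253183e-02,  9.98725993e-01,
        -1.27119919e+03],
       [ 0.00000000e+00,  0.00000000e+00,  0.00000000e+00,
         1.00000000e+00]])}
{'K': array([[302.47460353,   0.        , 316.79297417],
       [  0.        , 302.47460353, 203.54061422],
       [  0.        ,   0.        ,   1.        ]]), 'hand_eye': array([[ 5.42958524e-04,  2.77462732e-01, -9.60736248e-01,
        -1.57292728e+02],
       [ 1.36479749e-03,  9.60735289e-01,  2.77463227e-01,
         7.55494611e+01],
       [ 9.99998921e-01, -1.46186145e-03,  1.42958973e-04,
        -1.74633946e+00],
       [ 0.00000000e+00,  0.00000000e+00,  0.00000000e+00,
         1.00000000e+00]])}
```

View pics/scene0.png

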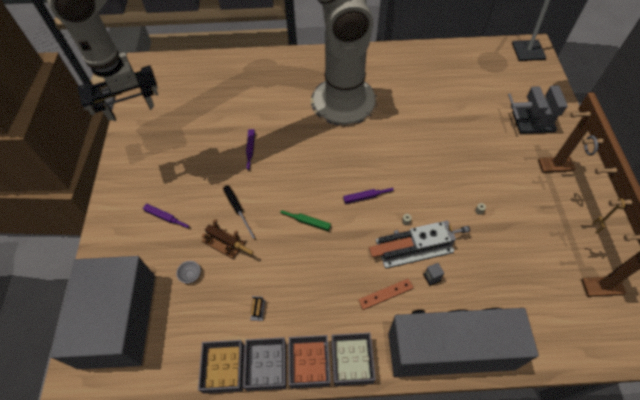

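View pics/top0.png

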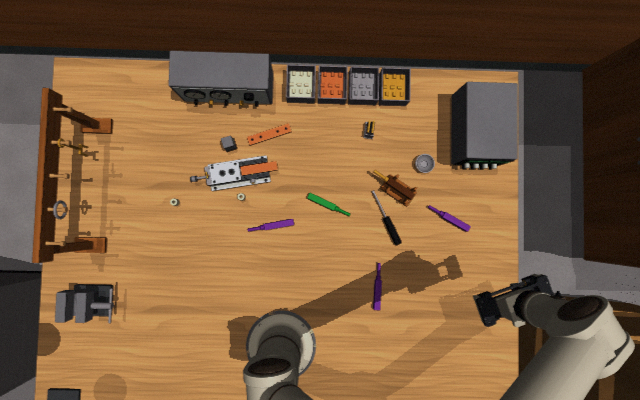

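```bash
cat > h.py <<'E'
import numpy as np,cv2
from bench import *
def px2w(name,u,v,d=None,z=None,cal=None):
    c=cal or get_calibration(name);K=c["K"]
    r=np.array([(u-K[0,2])/K[0,0],-(v-K[1,2])/K[1,1],-1.0])
    T=np.linalg.inv(c["camera_from_world"])
    if d is not None: return T[:3,:3]@(r*d)+T[:3,3]
    a=T[:3,:3]@r; o=T[:3,3]
    return o+a*((z-o[2])/a[2])
def w2px(name,P):
    c=get_calibration(name);K=c["K"];p=c["camera_from_world"]@np.r_[P,1]
    return K[0,0]*p[0]/-p[2]+K[0,2],K[1,2]-K[1,1]*p[1]/-p[2]
def crop(img,x0,y0,w,h,s,out):
    c=cv2.resize(img[y0:y0+h,x0:x0+w],None,fx=s,fy=s,interpolation=cv2.INTER_CUBIC); cv2.imwrite(out,c)
E
python3 - <<'E'
from h import *
t=cv2.imread("pics/top0.png");s=cv2.imread("pics/scene0.png")
crop(t,355,150,100,75,8,"pics/c1.png");crop(t,180,120,120,90,6,"pics/c2.png")
crop(s,190,200,100,75,8,"pics/c3.png");crop(s,360,190,130,95,6,"pics/c4.png")
E
```

```text
(no output)
```

View pics/c1.png

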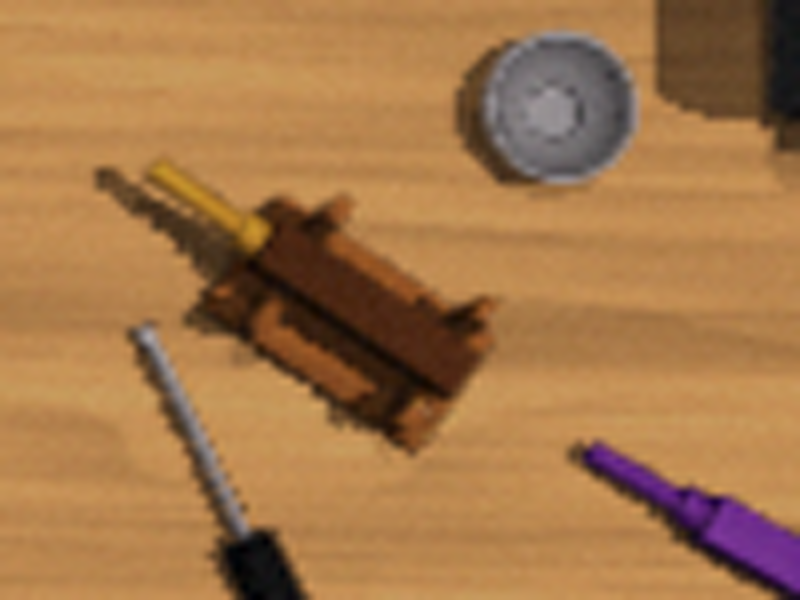

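View pics/c2.png

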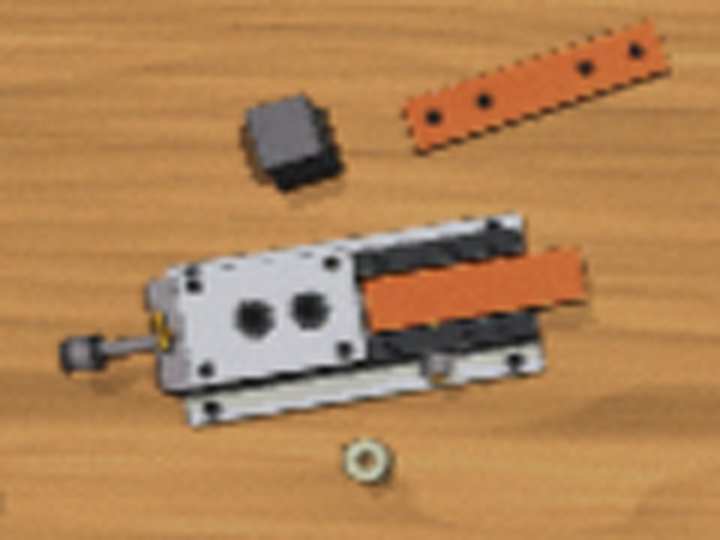

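View pics/c3.png

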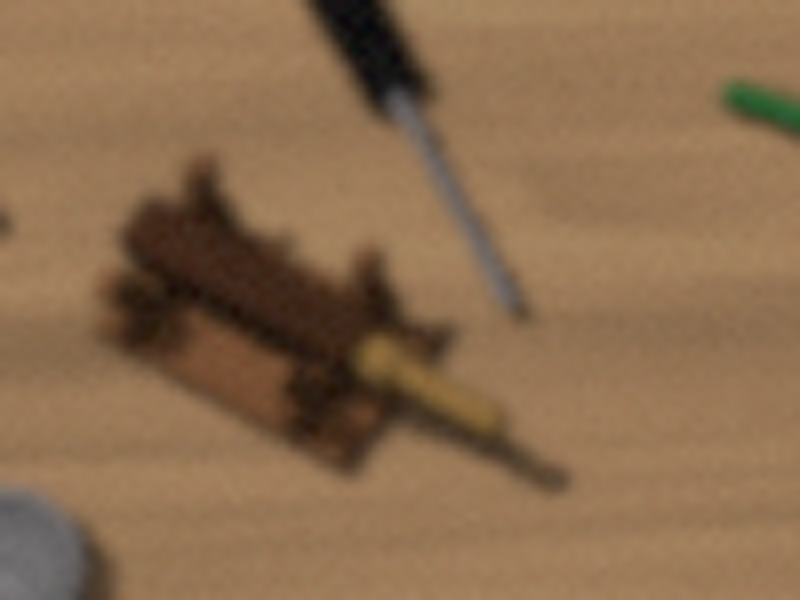

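View pics/c4.png

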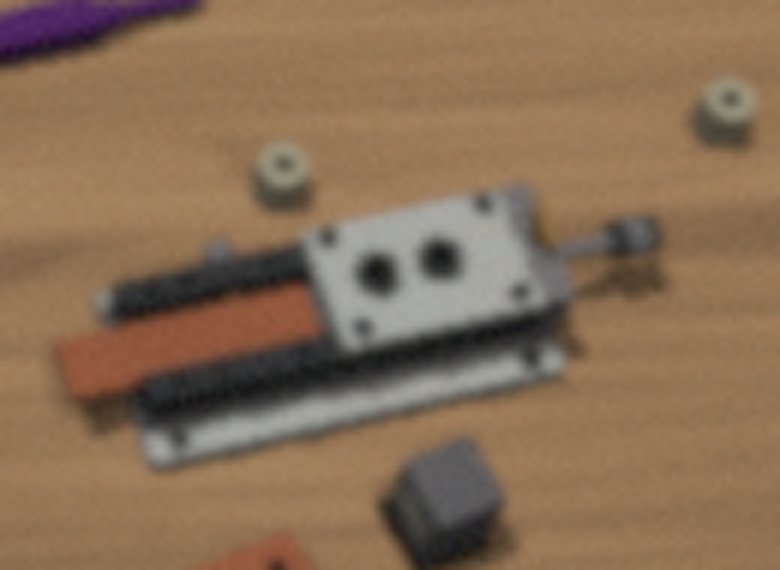

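Run:
```python
from h import *
f=lambda o,s,u,v,z,n="top":px2w(n,o[0]+(u-.0)/s,o[1]+v/s,z=z)
o1=(355,150);o2=(180,120);o3=(190,200);o4=(360,190)
def show(k,P): print(k,P.round(1))
tip=f(o1,8,157,168,45);rear=f(o1,8,468,370,56);fr=f(o1,8,272,240,56)
show("tip",tip);show("rear",rear);show("fr",fr)
for k in ((585,248),(585,302),(362,283),(370,330)): show("bar",f(o2,6,*k,40))
show("knob",f(o2,6,62,357,55)); 
show("baseM fence corner",f(o2,6,522,215,14));show("rail mouth", f(o2,6,525,250,50));show("rail mouth-",f(o2,6,543,345,14)); show("base -,end",f(o2,6,190,420,14))
print("scene")
show("tip",f(o3,8,497,420,45,"scene"));
for k in ((58,343),(75,395),(325,335),(305,295)): show("bar",f(o4,6,*k,40,"scene"))
show("knob",f(o4,6,660,238,55,"scene"))
show("handle rear top",f(o3,8,150,215,56,"scene"))
d=np.load("top0.npy")
for p in ((374,171),(375,172),(400,188),(395,185),(265,168),(240,170),(190,180),(240,195)): 
    print(p,px2w("top",*p,d=d[p[1],p[0]]).round(1))
```

```text
tip [ 585.1 -298.    45. ]
rear [ 504.2 -424.8   56. ]
fr [ 555.3 -343.7   56. ]
bar [609.2  22.7  40. ]
bar [579.4  21.9  40. ]
bar [586.6 144.   40. ]
bar [560.9 138.8  40. ]
knob [540.1 301.   55. ]
baseM fence corner [631.   60.6  14. ]
rail mouth [605.7  54.4  50. ]
rail mouth- [558.1  46.7  14. ]
base -,end [511.  241.5  14. ]
scene
tip [ 589.3 -293.4   45. ]
bar [589.3  26.2  40. ]
bar [615.4  31.2  40. ]
bar [592.2 147.8  40. ]
bar [571.5 141.7  40. ]
knob [559.3 304.5  55. ]
handle rear top [ 509.5 -414.4   56. ]
(374, 171) [ 584.4 -295.1   49.7]
(375, 172) [ 581.2 -298.5   49.5]
(400, 188) [ 530.2 -380.5   54.7]
(395, 185) [ 539.5 -363.7   55.4]
(265, 168) [585.8  62.9  41.8]
(240, 170) [578.8 147.   27.7]
(190, 180) [539.1 304.   48.6]
(240, 195) [495.5 143.5  32.1]
```

```bash
cat >> h.py <<'E'
from scipy.spatial.transform import Rotation as Ro
def q2R(q): return Ro.from_quat([q[1],q[2],q[3],q[0]])
def down(h): # tool x down, tool y heading h (deg from world x)
    h=np.radians(h);x=np.array([0,0,-1.]);y=np.array([np.cos(h),np.sin(h),0]);return Ro.from_matrix(np.c_[x,y,np.cross(x,y)])
def rel(P,h,st=None,cmd=None):
    st=st or read_state();R=q2R(st["orientation"])
    d=R.inv().apply(np.array(P)-st["position"])/10; w=(R.inv()*down(h)).as_rotvec()
    return d.round(3),w.round(4)
def report():
    s=read_state();R=q2R(s["orientation"]).as_matrix()
    print("t",round(s["time_s"],2),"P",s["position"].round(2),"x",R[:,0].round(3),"hy",np.degrees(np.arctan2(R[1,1],R[0,1])).round(2),"F",s["wrist_force"].round(2),"M",s["moment"].round(2),"w",round(s["grip_width"],1),"J",s["joints"].round(2))
    return s
def wpx(u,v,z=None,d=None,st=None):
    c=get_calibration("wrist");st=st or read_state();T=np.eye(4);T[:3,:3]=q2R(st["orientation"]).as_matrix();T[:3,3]=st["position"]
    W=T@c["hand_eye"];return px2w("wrist",u,v,d=d,z=z,cal=dict(K=c["K"],camera_from_world=np.linalg.inv(W)))
def shot(n,name):
    s=read_state();p,d=capture(n);cv2.imwrite(f"pics/{name}.png",p[:,:,::-1]);np.save(f"{name}.npy",d);np.save(f"{name}_st.npy",s,allow_pickle=True);return p,d,s
E
python3 - <<'E'
from h import *
report()
for h in (57.5,-122.5):print(h,rel((529,-385,200),h))
E
```

```text
t 0.1 P [ 226.77 -608.49  225.78] x [-0.001  0.002 -1.   ] hy 20.45 F [-0.24 -0.87 -0.21] M [-0.01 -0.01 -0.04] w 92.2 J [ 1.48  0.5  -0.43  1.55  0.22  1.14 -0.21]
57.5 (array([  2.599,  36.125, -10.379]), array([-6.467e-01, -1.700e-03, -6.000e-04]))
-122.5 (array([  2.599,  36.125, -10.379]), array([ 2.4949e+00, -8.0000e-04,  2.2000e-03]))
```

```bash
python3 -m creep '[[0.4,5,-1.5,-0.1,0,0,7],[0.8,10,-3,-0.2,0,0,7],[1.2,15,-4.5,-0.3,0,0,7],[1.6,20,-6,-0.4,0,0,7],[2,25,-7.5,-0.5,0,0,7],[2.4,30,-9,-0.6,0,0,7],[2.6,34,-10,-0.647,0,0,7],[2.6,36.1,-10.4,-0.647,0,0,7],[2.6,36.1,-10.4,-0.647,0,0,7],[2.6,36.1,-10.4,-0.647,0,0,7]]'
python3 - <<'E'
from h import *
report();shot("wrist","w1")
E
```

```text
time_s: 1.35
position: [527.1, -387.7, 200.5]
orientation: [0.678, 0.198, 0.679, -0.199]
wrist_force: [-0.6, 0.0, 0.9]
grip_width: 69.9
t 1.35 P [ 527.13 -387.67  200.46] x [-0.002 -0.001 -1.   ] hy 57.33 F [-0.57  0.02  0.89] M [-0.05 -0.02  0.04] w 69.9 J [ 1.02  0.57 -0.62  1.56  0.36  1.13 -0.25]
```

View pics/w1.png

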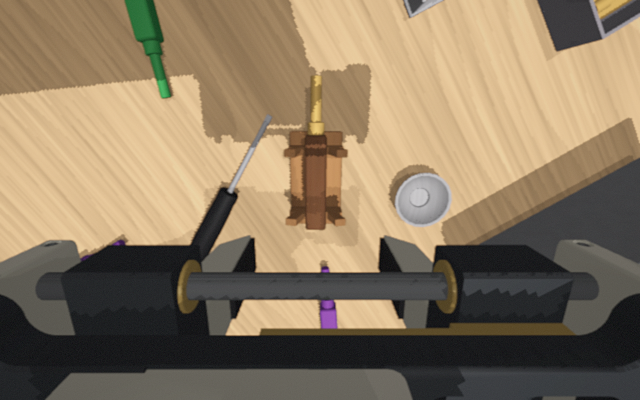

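Run:
```python
from h import *
t=cv2.imread("pics/w1.png");crop(t,260,60,120,180,3,"pics/w1c.png") 
crop(t,270,60,90,100,6,"pics/w1a.png");crop(t,270,120,90,120,5,"pics/w1b.png")
```

```text
(no output)
```

View pics/w1a.png

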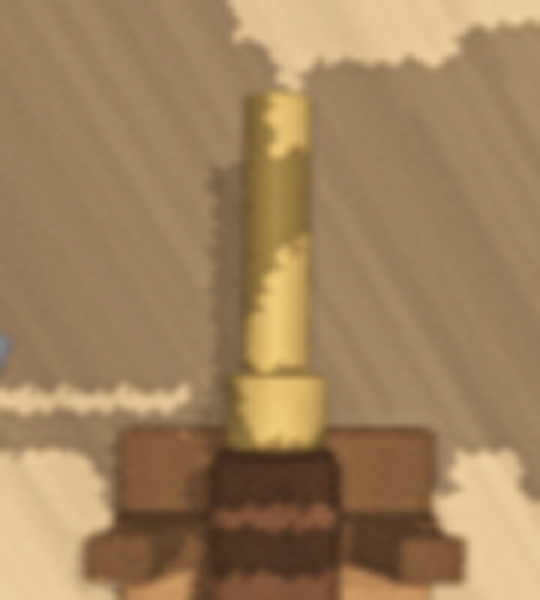

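View pics/w1b.png

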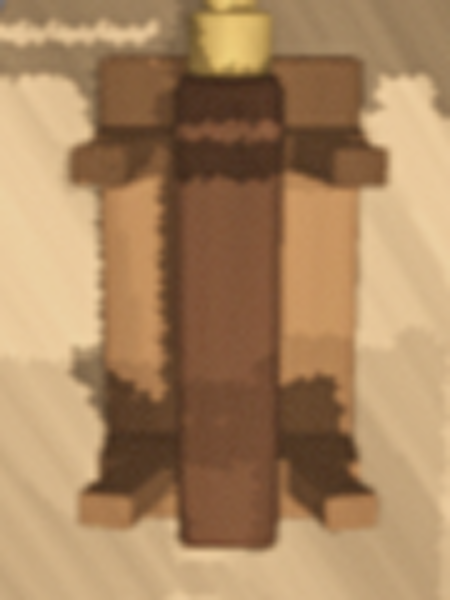

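Run:
```python
from h import *
st=np.load("w1_st.npy",allow_pickle=True).item();d=np.load("w1.npy")
for k,u,v,z in (("tip",316,76.2,50),("rear",315.6,229,56),("front",315.8,135.6,56),("frtR",270+281/5,120+78/5,56),("rrR",270+275/5,229,56),("frtL",270+177/5,120+78/5,56),("rrL",270+181/5,229,56)):
    print(k,wpx(u,v,z=z,st=st).round(1),"depth",wpx(u,v,d=d[int(v)+(3 if k!="rear" else -4),int(u)],st=st).round(1))
a=wpx(315.6,229,z=56,st=st);b=wpx(315.8,135.6,z=56,st=st);t=wpx(316,76.2,z=50,st=st)
h=np.degrees(np.arctan2(*(t-a)[1::-1]));m=(a+b)/2;m2=t[:2]-105*np.array([np.cos(np.radians(h)),np.sin(np.radians(h))])
print(h,np.linalg.norm((b-a)[:2]),m,m2)
for hh in (h,): print(rel((m[0],m[1],100),hh),rel((m[0],m[1],26),hh))
```

```text
tip [ 586.2 -291.8   50. ] depth [ 586.2 -291.8   49.4]
rear [ 504.1 -419.3   56. ] depth [ 504.1 -419.2   56.3]
front [ 556.7 -337.6   56. ] depth [ 556.7 -337.6   55.5]
frtR [ 565.2 -343.    56. ] depth [ 565.2 -343.3   52.6]
rrR [ 512.5 -424.7   56. ] depth [ 501.9 -444.2   -1.7]
frtL [ 548.1 -332.1   56. ] depth [ 547.9 -332.2   52.9]
rrL [ 495.6 -413.9   56. ] depth [ 481.9 -431.2   -1.2]
57.217573056835626 97.17340447490136 [ 530.37544251 -378.42757336   56.        ] [ 529.31028301 -380.10493321]
(array([10.048,  0.999, -0.217]), array([ 0.0015, -0.0007,  0.0018])) (array([17.448,  1.012, -0.212]), array([ 0.0015, -0.0007,  0.0018]))
```

```bash
python3 -m creep '[[4,1,-0.2,0,0,0,6],[9,1,-0.2,0,0,0,6],[13,1,-0.2,0,0,0,6],[15.5,1,-0.2,0,0,0,6],[17.2,1,-0.2,0,0,0,6],[17.4,1,-0.2,0,0,0,6],[17.4,1,-0.2,0,0,0,6]]'
python3 - <<'E'
from h import *
report();shot("wrist","w2")
E
```

```text
time_s: 2.28
position: [533.1, -376.8, 27.7]
orientation: [0.679, 0.198, 0.678, -0.198]
wrist_force: [0.8, -0.2, 0.2]
grip_width: 60.1
t 2.27 P [ 533.09 -376.81   27.73] x [ 0.001 -0.001 -1.   ] hy 57.48 F [ 0.82 -0.21  0.23] M [ 0.01 -0.09 -0.  ] w 60.1 J [ 0.95  0.77 -0.53  1.66  0.49  0.84 -0.36]
```

View pics/w2.png

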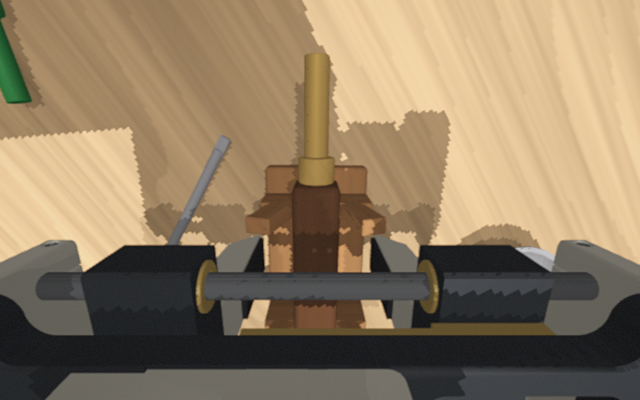

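```bash
python3 -m creep '[[0,0,0,0,0,0,2],[0,0,0,0,0,0,1.5],[0,0,0,0,0,0,1.5],[0,0,0,0,0,0,1.5],[0,0,0,0,0,0,1.5],[0,0,0,0,0,0,1.5]]' 35
python3 - <<'E'
from h import *
s=report()
p,d,st=shot("wrist","w3")
print("tip",wpx(316,55,z=50,st=np.load("w2_st.npy",allow_pickle=True).item()))
crop(p[:,:,::-1],260,40,120,160,4,"pics/w3c.png")
E
```

```text
time_s: 3.08
position: [532.7, -376.0, 26.8]
orientation: [0.679, 0.198, 0.679, -0.198]
wrist_force: [-0.2, 0.8, 1.6]
grip_width: 22.0
t 3.08 P [ 532.73 -375.99   26.77] x [ 0. -0. -1.] hy 57.52 F [-0.18  0.82  1.6 ] M [-0.01  0.01  0.  ] w 22.0 J [ 0.94  0.77 -0.53  1.66  0.49  0.84 -0.36]
tip [ 585.94978881 -291.44870232   50.        ]
```

View pics/w3c.png

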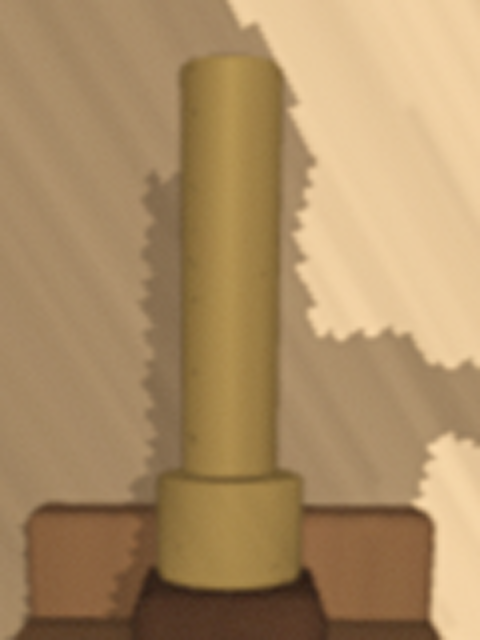

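```bash
python3 -m creep '[[-1,0,0,0,0,0,1.5],[-3,0,0,0,0,0,1.5],[-7,0,0,0,0,0,1.5],[-11.5,0,0,0,0,0,1.5],[-12,0,0,0,0,0,1.5],[-12,0,0,0,0,0,1.5]]' 35
python3 - <<'E'
from h import *
s=report()
print(rel((555,-40,150),100))
shot("wrist","w4")
E
```

```text
time_s: 3.88
position: [532.8, -376.3, 147.8]
orientation: [0.679, 0.197, 0.678, -0.198]
wrist_force: [-0.2, 0.2, -2.4]
grip_width: 21.4
t 3.88 P [ 532.76 -376.27  147.81] x [ 0.001 -0.001 -1.   ] hy 57.51 F [-0.2   0.16 -2.35] M [-0.07  0.    0.02] w 21.4 J [ 1.    0.63 -0.6   1.61  0.4   1.03 -0.29]
(array([ -0.259,  29.558, -16.187]), array([-0.7416,  0.0012,  0.0011]))
```

View pics/w4.png

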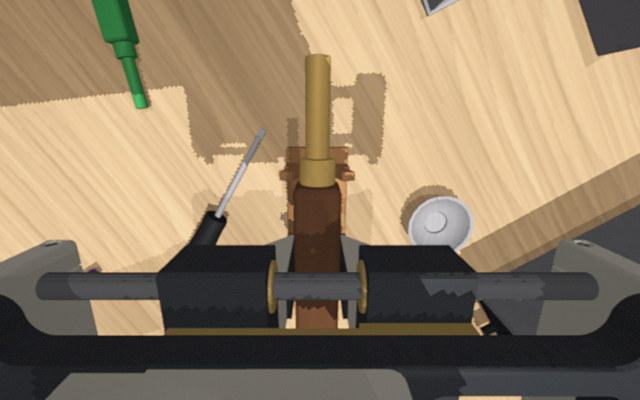

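```bash
python3 -m creep '[[0,3,-1.6,-0.08,0,0,1.5],[0,7,-3.8,-0.17,0,0,1.5],[0,11,-6,-0.27,0,0,1.5],[0,15,-8.2,-0.37,0,0,1.5],[0,19,-10.4,-0.47,0,0,1.5],[0,23,-12.6,-0.57,0,0,1.5],[-0.2,27,-14.7,-0.67,0,0,1.5],[-0.2,29,-15.9,-0.73,0,0,1.5],[-0.2,29.6,-16.2,-0.742,0,0,1.5],[-0.2,29.6,-16.2,-0.742,0,0,1.5],[-0.2,29.6,-16.2,-0.742,0,0,1.5]]' 35
python3 - <<'E'
from h import *
s=report()
shot("wrist","w5")
E
```

```text
time_s: 5.3
position: [554.9, -41.6, 148.3]
orientation: [0.704, -0.061, 0.705, 0.06]
wrist_force: [-0.5, -0.7, -2.3]
grip_width: 21.7
t 5.3 P [554.89 -41.64 148.34] x [-0.001 -0.001 -1.   ] hy 99.82 F [-0.48 -0.66 -2.31] M [-0.07 -0.11  0.01] w 21.7 J [ 0.68  0.54 -0.85  1.85  0.48  0.98 -0.21]
```

View pics/w5.png

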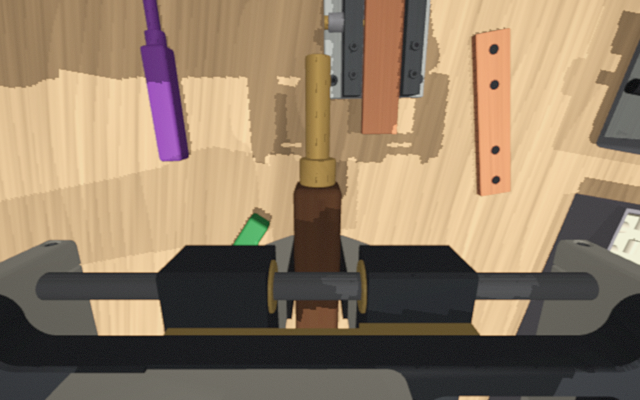

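Run:
```python
from h import *
t=cv2.imread("pics/w5.png");crop(t,310,0,130,150,5,"pics/w5c.png")
cv2.imwrite("pics/w5c.png",cv2.imread("pics/w5c.png")[:750][0:600] if 0 else cv2.resize(t[0:150,310:440],None,fx=4,fy=4,interpolation=cv2.INTER_CUBIC))
```

```text
(no output)
```

View pics/w5c.png

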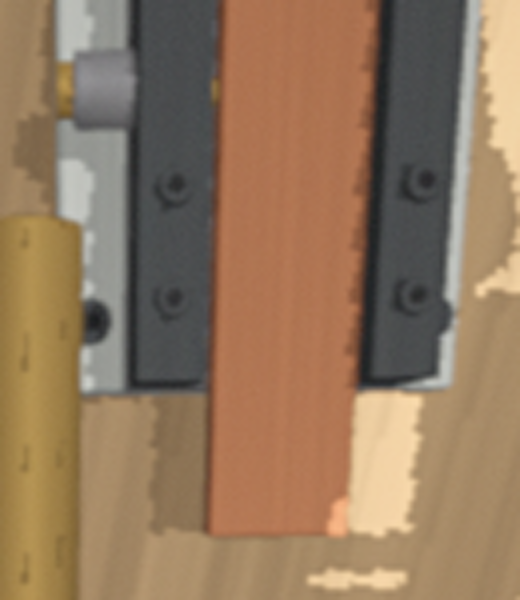

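Run:
```python
from h import *
st=np.load("w5_st.npy",allow_pickle=True).item();d=np.load("w5.npy")
P={}
for k,u,v,z in (("tailL",208,534,40),("tailR",348,534,40),("farL",222,0,40),("farR",378,0,40),("railLo0",133,0,50),("railLo1",133,383,50),("railRo0",465,0,50),("railRo1",437,375,50),("railLi1",202,383,50),("railRi1",368,380,50),("baseL",75,393,14),("baseR",452,388,14),("tip",290/1,0,50)):
    P[k]=wpx(310+u/4,v/4,z=z,st=st);print(k,P[k].round(1))
for a,b in (("tailL","farL"),("tailR","farR"),("railLo1","railLo0"),("railRo1","railRo0")):
    e=P[b]-P[a];print(a,np.degrees(np.arctan2(e[1],e[0])).round(2))
for p in ((380,125),(380,60),(340,60),(415,60)): print(p,wpx(*p,d=d[p[1],p[0]],st=st).round(1))
print("drift tip",wpx(316.5,54,z=st["position"][2]+19+5.5,st=st))
c=(P["tailL"]+P["tailR"])/2;print("tail centre",c)
h=100.;u=np.array([np.cos(np.radians(h)),np.sin(np.radians(h))])
```

```text
tailL [582.6  26.6  40. ]
tailR [612.2  31.8  40. ]
farL [564.1 124.5  40. ]
farR [593.5 129.7  40. ]
railLo0 [547.1 118.3  50. ]
railLo1 [560.2  53.1  50. ]
railRo0 [607.3 128.8  50. ]
railRo1 [619.4  64.9  50. ]
railLi1 [573.7  55.4  50. ]
railRi1 [606.1  61.6  50. ]
baseL [550.   51.4  14. ]
baseR [634.3  67.2  14. ]
tip [575.6 123.3  50. ]
tailL 100.73
tailR 100.81
railLo1 101.29
railRo1 100.73
(380, 125) [596.5  36.2  38.7]
(380, 60) [584.8  85.7  38.9]
(340, 60) [554.   84.5  14. ]
(415, 60) [609.6  88.1  50.2]
drift tip [538.11252744  57.49217184 172.83782763]
tail centre [597.39966105  29.21043885  40.        ]
```

Run:
```python
from h import *
print(rel((619,-84.3,100),100.8),rel((619,-84.3,20.5),100.8))
```

```text
(array([ 4.849, -5.315,  5.58 ]), array([-0.0169, -0.0005,  0.0007])) (array([12.799, -5.309,  5.584]), array([-0.0169, -0.0005,  0.0007]))
```

```bash
python3 -m creep '[[0,-2.5,2.8,-0.01,0,0,1.5],[2,-5.3,5.6,-0.017,0,0,1.5],[5,-5.3,5.6,-0.017,0,0,1.5],[8,-5.3,5.6,-0.017,0,0,1.5],[10.5,-5.3,5.6,-0.017,0,0,1.5],[12.2,-5.3,5.6,-0.017,0,0,1.5],[12.8,-5.3,5.6,-0.017,0,0,1.5],[12.8,-5.3,5.6,-0.017,0,0,1.5],[12.8,-5.3,5.6,-0.017,0,0,1.5]]' 35
python3 - <<'E'
from h import *
s=report()
p,d,s=shot("wrist","w6")
cv2.imwrite("pics/w6c.png",cv2.resize(p[0:200,240:400,::-1],None,fx=3,fy=3,interpolation=cv2.INTER_CUBIC))
E
```

```text
time_s: 6.48
position: [620.3, -81.7, 21.8]
orientation: [0.704, -0.068, 0.703, 0.068]
wrist_force: [-0.1, -0.2, -1.7]
grip_width: 21.7
t 6.47 P [620.26 -81.66  21.81] x [ 0.002 -0.    -1.   ] hy 101.01 F [-0.07 -0.23 -1.74] M [-0.07 -0.14  0.01] w 21.7 J [ 0.59  0.8  -0.7   1.73  0.66  0.86 -0.22]
```

View pics/w6c.png

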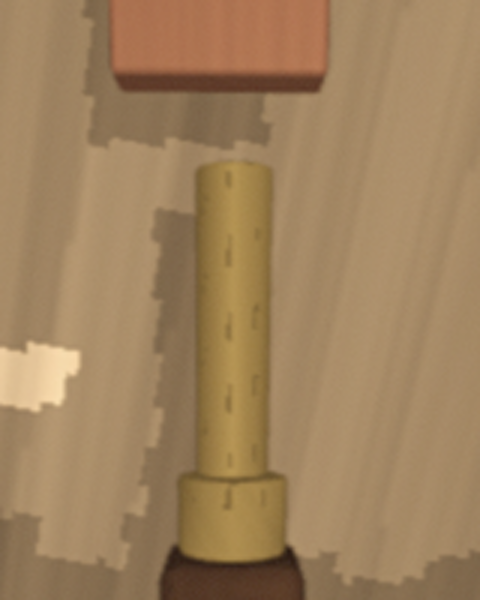

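Run:
```python
from h import *
st=np.load("w6_st.npy",allow_pickle=True).item();d=np.load("w6.npy")
for v in (58,70,90,120,150): 
    print(v,[wpx(u,v,d=d[v,u],st=st).round(1)[2] for u in (313,316,318,320,322)])
for v in (5,15,22): print(v,wpx(314,v,d=d[v,314],st=st).round(1))
print(wpx(318,54.5,z=st["position"][2]+18.2+5.5,st=st), wpx(240+221/3,75/3,z=40,st=st))
```

```text
58 [np.float64(44.7), np.float64(45.3), np.float64(44.8), np.float64(43.8), np.float64(44.4)]
70 [np.float64(44.1), np.float64(44.6), np.float64(44.8), np.float64(44.9), np.float64(45.0)]
90 [np.float64(44.3), np.float64(44.1), np.float64(44.2), np.float64(44.0), np.float64(44.8)]
120 [np.float64(44.9), np.float64(44.4), np.float64(44.8), np.float64(44.6), np.float64(43.7)]
150 [np.float64(44.4), np.float64(45.1), np.float64(44.1), np.float64(44.6), np.float64(44.6)]
5 [596.7  36.   39. ]
15 [597.4  32.4  39.2]
22 [597.8  30.1  38.6]
[602.01622948  17.17060062  45.50580658] [597.98421877  28.59022365  40.        ]
```

```bash
python3 -m creep '[[0.1,0.3,-0.1,0,0,0,1.5],[0.1,0.6,-0.15,0,0,0,1.5],[0.1,0.85,-0.15,0,0,0,1.5],[0.1,1.0,-0.15,0,0,0,1.5],[0.1,1.1,-0.15,0,0,0,1.5],[0.1,1.2,-0.15,0,0,0,1.5],[0.1,1.3,-0.15,0,0,0,1.5],[0.1,1.4,-0.15,0,0,0,1.5],[0.1,1.5,-0.15,0,0,0,1.5]]' 35
python3 - <<'E'
from h import *
s=report()
p,d,s=shot("wrist","w7")
cv2.imwrite("pics/w7c.png",cv2.resize(p[0:200,240:400,::-1],None,fx=3,fy=3,interpolation=cv2.INTER_CUBIC))
E
```

```text
time_s: 7.65
position: [615.2, -68.2, 19.8]
orientation: [0.704, -0.068, 0.704, 0.067]
wrist_force: [0.6, -4.0, -2.2]
grip_width: 22.1
t 7.65 P [615.21 -68.24  19.79] x [ 0.    -0.001 -1.   ] hy 100.95 F [ 0.64 -4.01 -2.2 ] M [-0.79 -0.34  0.02] w 22.1 J [ 0.57  0.79 -0.7   1.75  0.66  0.85 -0.25]
```

View pics/w7c.png

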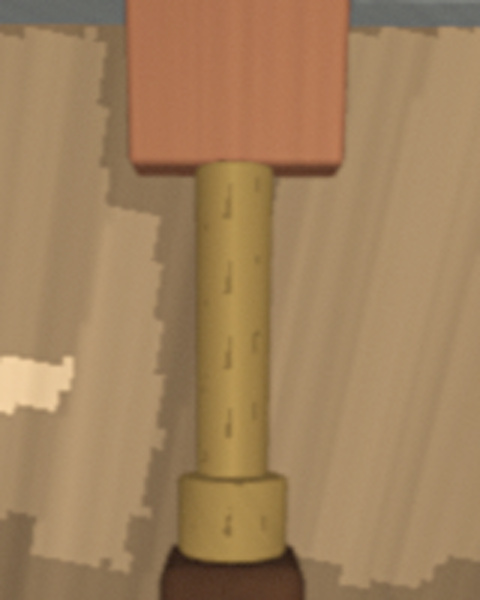

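```bash
python3 -m creep '[[0,0.2,0,0,0,0,1.5],[0,0.4,0,0,0,0,1.5],[0,0.6,0,0,0,0,1.5],[0,0.8,0,0,0,0,1.5],[0,1.0,0,0,0,0,1.5],[0,1.2,0,0,0,0,1.5],[0,1.4,0,0,0,0,1.5],[0,1.6,0,0,0,0,1.5],[0,1.8,0,0,0,0,1.5],[0,2.0,0,0,0,0,1.5],[0,2.1,0,0,0,0,1.5]]' 35
python3 - <<'E'
from h import *
s=report()
p,d,s=shot("wrist","w8")
cv2.imwrite("pics/w8c.png",cv2.resize(p[0:200,240:400,::-1],None,fx=3,fy=3,interpolation=cv2.INTER_CUBIC))
E
```

```text
time_s: 9.07
position: [611.0, -46.4, 19.8]
orientation: [0.704, -0.068, 0.704, 0.068]
wrist_force: [1.8, -3.2, -1.9]
grip_width: 21.5
t 9.07 P [611.04 -46.41  19.76] x [ 0.  0. -1.] hy 101.01 F [ 1.8  -3.17 -1.86] M [-0.66 -0.43 -0.11] w 21.5 J [ 0.54  0.79 -0.7   1.77  0.66  0.84 -0.29]
```

View pics/w8c.png

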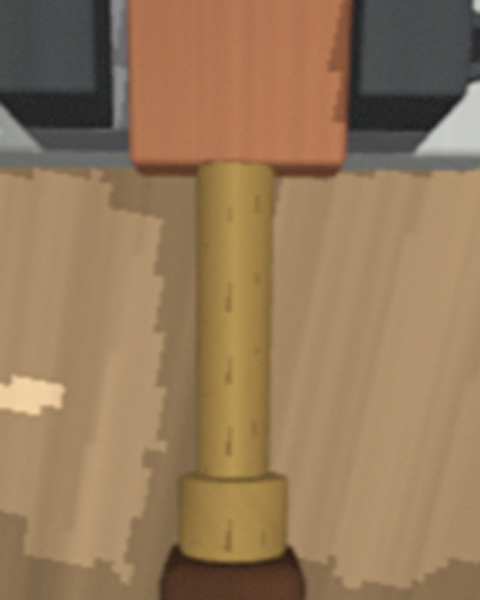

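```bash
python3 -m creep '[[0,0.2,0,0,0,0,1.5],[0,0.4,0,0,0,0,1.5],[0,0.6,0,0,0,0,1.5],[0,0.8,0,0,0,0,1.5],[0,1.0,0,0,0,0,1.5],[0,1.2,0,0,0,0,1.5],[0,1.3,0,0,0,0,1.5],[0,1.4,0,0,0,0,1.5]]' 35
python3 - <<'E'
from h import *
s=report()
E
```

```text
time_s: 10.12
position: [608.4, -32.9, 19.7]
orientation: [0.704, -0.068, 0.704, 0.068]
wrist_force: [2.0, -2.9, -1.7]
grip_width: 21.8
t 10.12 P [608.37 -32.9   19.74] x [ 0. -0. -1.] hy 101.0 F [ 1.95 -2.95 -1.69] M [-0.62 -0.47 -0.11] w 21.8 J [ 0.52  0.78 -0.7   1.78  0.66  0.83 -0.31]
```

```bash
cat > chk.py <<'E'
from h import *
import sys
s=read_state();u=np.array([np.cos(np.radians(100.8)),np.sin(np.radians(100.8)),0])
f=-s["wrist_force"]@u; a=(s["position"]-np.array([592.1,59.3,0]))@u+100.5
print(f"t {s['time_s']:.2f} push {f:.2f} tip-in {a:.2f} lat {(s['position']-np.array([592.1,59.3,0]))@np.array([u[1],-u[0],0]):.2f} z {s['position'][2]:.2f}",flush=True)
sys.exit(f>float(sys.argv[1]))
E
python3 chk.py 6.5 && python3 -m creep '[[0,0.1,0,0,0,0,1.5],[0,0.2,0,0,0,0,1.5]]' >/dev/null && python3 chk.py 6.5 && python3 -m creep '[[0,0.05,0,0,0,0,1.5],[0,0.1,0,0,0,0,1.5]]' >/dev/null && python3 chk.py 6.5 && python3 -m creep '[[0,0.05,0,0,0,0,1.5],[0,0.1,0,0,0,0,1.5]]' >/dev/null && python3 chk.py 6.5 && python3 -m creep '[[0,0.05,0,0,0,0,1.5],[0,0.1,0,0,0,0,1.5]]' >/dev/null && python3 chk.py 6.5 && python3 -m creep '[[0,0.05,0,0,0,0,1.5],[0,0.1,0,0,0,0,1.5]]' >/dev/null && python3 chk.py 6.5
```

```text
t 10.12 push 3.26 tip-in 6.89 lat -1.30 z 19.74False
```

```bash
sed -i 's/sys.exit(f>float(sys.argv\[1\]))/sys.exit(int(f>float(sys.argv[1])))/' chk.py
python3 chk.py 6.5 && python3 -m creep '[[0,0.1,0,0,0,0,1.5],[0,0.2,0,0,0,0,1.5]]' >/dev/null && python3 chk.py 6.5 && python3 -m creep '[[0,0.05,0,0,0,0,1.5],[0,0.1,0,0,0,0,1.5]]' >/dev/null && python3 chk.py 6.5 && python3 -m creep '[[0,0.05,0,0,0,0,1.5],[0,0.1,0,0,0,0,1.5]]' >/dev/null && python3 chk.py 6.5 && python3 -m creep '[[0,0.05,0,0,0,0,1.5],[0,0.1,0,0,0,0,1.5]]' >/dev/null && python3 chk.py 6.5 && python3 -m creep '[[0,0.05,0,0,0,0,1.5],[0,0.1,0,0,0,0,1.5]]' >/dev/null && python3 chk.py 6.5
```

```text
t 10.12 push 3.26 tip-in 6.89 lat -1.30 z 19.74
t 10.38 push 3.41 tip-in 8.85 lat -1.31 z 19.74
t 10.62 push 3.67 tip-in 9.86 lat -1.30 z 19.74
t 10.88 push 3.62 tip-in 10.85 lat -1.30 z 19.74
t 11.12 push 3.12 tip-in 11.89 lat -1.31 z 19.74
t 11.38 push 3.97 tip-in 12.89 lat -1.33 z 19.73
```

```bash
python3 -m creep '[[0,0.05,0,0,0,0,1.5],[0,0.1,0,0,0,0,1.5]]' >/dev/null && python3 chk.py 6 && python3 -m creep '[[0,0.05,0,0,0,0,1.5],[0,0.1,0,0,0,0,1.5]]' >/dev/null && python3 chk.py 6 && python3 -m creep '[[0,0.05,0,0,0,0,1.5],[0,0.1,0,0,0,0,1.5]]' >/dev/null && python3 chk.py 6 && python3 -m creep '[[0,0.05,0,0,0,0,1.5],[0,0.1,0,0,0,0,1.5]]' >/dev/null && python3 chk.py 6 && python3 -m creep '[[0,0.05,0,0,0,0,1.5],[0,0.1,0,0,0,0,1.5]]' >/dev/null && python3 chk.py 6 && python3 -m creep '[[0,0.05,0,0,0,0,1.5],[0,0.1,0,0,0,0,1.5]]' >/dev/null && python3 chk.py 6 && python3 -m creep '[[0,0.05,0,0,0,0,1.5],[0,0.1,0,0,0,0,1.5]]' >/dev/null && python3 chk.py 6 && python3 -m creep '[[0,0.05,0,0,0,0,1.5],[0,0.1,0,0,0,0,1.5]]' >/dev/null && python3 chk.py 6
```

```text
t 11.62 push 2.69 tip-in 13.88 lat -1.30 z 19.76
t 11.88 push 2.63 tip-in 14.88 lat -1.35 z 19.71
t 12.12 push 2.60 tip-in 15.89 lat -1.33 z 19.75
t 12.38 push 3.07 tip-in 16.86 lat -1.31 z 19.76
t 12.62 push 2.21 tip-in 17.90 lat -1.33 z 19.74
t 12.88 push 2.94 tip-in 18.87 lat -1.33 z 19.75
t 13.12 push 2.98 tip-in 19.89 lat -1.34 z 19.74
t 13.38 push 3.92 tip-in 20.86 lat -1.33 z 19.75
```

```bash
python3 -m creep '[[0,0.05,0,0,0,0,1.5],[0,0.1,0,0,0,0,1.5]]' >/dev/null && python3 chk.py 6 && python3 -m creep '[[0,0.05,0,0,0,0,1.5],[0,0.1,0,0,0,0,1.5]]' >/dev/null && python3 chk.py 6 && python3 -m creep '[[0,0.05,0,0,0,0,1.5],[0,0.1,0,0,0,0,1.5]]' >/dev/null && python3 chk.py 6 && python3 -m creep '[[0,0.05,0,0,0,0,1.5],[0,0.1,0,0,0,0,1.5]]' >/dev/null && python3 chk.py 6 && python3 -m creep '[[0,0.05,0,0,0,0,1.5],[0,0.1,0,0,0,0,1.5]]' >/dev/null && python3 chk.py 6 && python3 -m creep '[[0,0.05,0,0,0,0,1.5],[0,0.1,0,0,0,0,1.5]]' >/dev/null && python3 chk.py 6 && python3 -m creep '[[0,0.05,0,0,0,0,1.5],[0,0.1,0,0,0,0,1.5]]' >/dev/null && python3 chk.py 6 && python3 -m creep '[[0,0.05,0,0,0,0,1.5],[0,0.1,0,0,0,0,1.5]]' >/dev/null && python3 chk.py 6
```

```text
t 13.62 push 3.14 tip-in 21.86 lat -1.35 z 19.74
t 13.88 push 2.81 tip-in 22.88 lat -1.31 z 19.76
t 14.12 push 3.09 tip-in 23.83 lat -1.39 z 19.73
t 14.38 push 3.16 tip-in 24.90 lat -1.35 z 19.75
t 14.62 push 3.09 tip-in 25.89 lat -1.35 z 19.75
t 14.88 push 2.52 tip-in 26.87 lat -1.34 z 19.76
t 15.12 push 2.98 tip-in 27.85 lat -1.35 z 19.74
t 15.38 push 3.18 tip-in 28.88 lat -1.35 z 19.76
```

Run:
```python
from h import *
p,d,s=shot("wrist","w9")
cv2.imwrite("pics/w9c.png",cv2.resize(p[0:200,240:400,::-1],None,fx=3,fy=3,interpolation=cv2.INTER_CUBIC))
```

```text
(no output)
```

View pics/w9c.png

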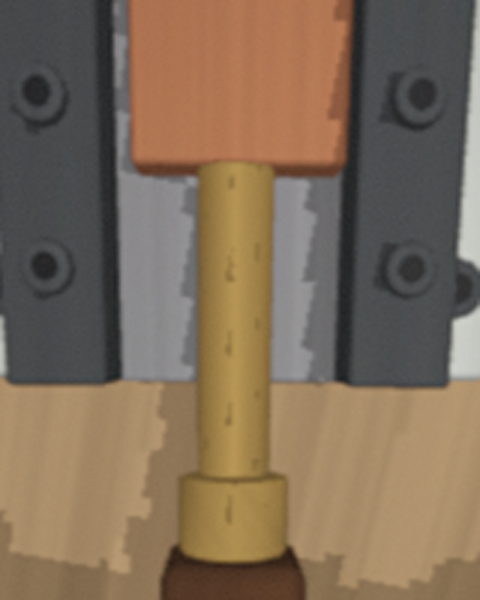

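The bar's tail sits inside the mouth, and the pin (tip at crop 235,165) is square on it with no slip. I'll go on.

```bash
python3 -m creep '[[0,0.05,0,0,0,0,1.5],[0,0.1,0,0,0,0,1.5]]' >/dev/null && python3 chk.py 6 && python3 -m creep '[[0,0.05,0,0,0,0,1.5],[0,0.1,0,0,0,0,1.5]]' >/dev/null && python3 chk.py 6 && python3 -m creep '[[0,0.05,0,0,0,0,1.5],[0,0.1,0,0,0,0,1.5]]' >/dev/null && python3 chk.py 6 && python3 -m creep '[[0,0.05,0,0,0,0,1.5],[0,0.1,0,0,0,0,1.5]]' >/dev/null && python3 chk.py 6 && python3 -m creep '[[0,0.05,0,0,0,0,1.5],[0,0.1,0,0,0,0,1.5]]' >/dev/null && python3 chk.py 6 && python3 -m creep '[[0,0.05,0,0,0,0,1.5],[0,0.1,0,0,0,0,1.5]]' >/dev/null && python3 chk.py 6 && python3 -m creep '[[0,0.05,0,0,0,0,1.5],[0,0.1,0,0,0,0,1.5]]' >/dev/null && python3 chk.py 6 && python3 -m creep '[[0,0.05,0,0,0,0,1.5],[0,0.1,0,0,0,0,1.5]]' >/dev/null && python3 chk.py 6
```

```text
t 15.68 push 2.70 tip-in 29.88 lat -1.38 z 19.76
t 15.93 push 3.42 tip-in 30.87 lat -1.39 z 19.73
t 16.18 push 2.24 tip-in 31.86 lat -1.38 z 19.75
t 16.43 push 2.57 tip-in 32.90 lat -1.38 z 19.74
t 16.68 push 3.39 tip-in 33.90 lat -1.40 z 19.74
t 16.93 push 2.80 tip-in 34.89 lat -1.39 z 19.76
t 17.18 push 3.26 tip-in 35.89 lat -1.40 z 19.74
t 17.43 push 3.20 tip-in 36.87 lat -1.40 z 19.74
```

```bash
python3 -m creep '[[0,0.05,0,0,0,0,1.5],[0,0.1,0,0,0,0,1.5]]' >/dev/null && python3 chk.py 6 && python3 -m creep '[[0,0.05,0,0,0,0,1.5],[0,0.1,0,0,0,0,1.5]]' >/dev/null && python3 chk.py 6 && python3 -m creep '[[0,0.05,0,0,0,0,1.5],[0,0.1,0,0,0,0,1.5]]' >/dev/null && python3 chk.py 6 && python3 -m creep '[[0,0.05,0,0,0,0,1.5],[0,0.1,0,0,0,0,1.5]]' >/dev/null && python3 chk.py 6
```

```text
t 17.68 push 3.43 tip-in 37.88 lat -1.42 z 19.75
t 17.93 push 3.82 tip-in 38.52 lat -1.43 z 19.75
t 18.18 push 6.47 tip-in 38.50 lat -1.47 z 19.78
```

```bash
python3 -m creep '[[0,0.04,0,0,0,0,1.5],[0,0.07,0,0,0,0,1.5],[0,0.07,0,0,0,0,1.5]]' >/dev/null && python3 chk.py 9
python3 - <<'E'
from h import *
p,d,s=shot("wrist","w10")
p2,d2,_=shot("top","t10")
cv2.imwrite("pics/w10c.png",cv2.resize(p[0:200,240:400,::-1],None,fx=3,fy=3,interpolation=cv2.INTER_CUBIC))
a=cv2.imread("pics/top0.png")[165:195,180:225];b=p2[165:195,180:225,::-1]
cv2.imwrite("pics/knob.png",cv2.resize(np.vstack([a,b]),None,fx=9,fy=9,interpolation=cv2.INTER_CUBIC))
E
```

```text
t 18.55 push 6.81 tip-in 38.52 lat -1.52 z 19.80
```

View pics/w10c.png

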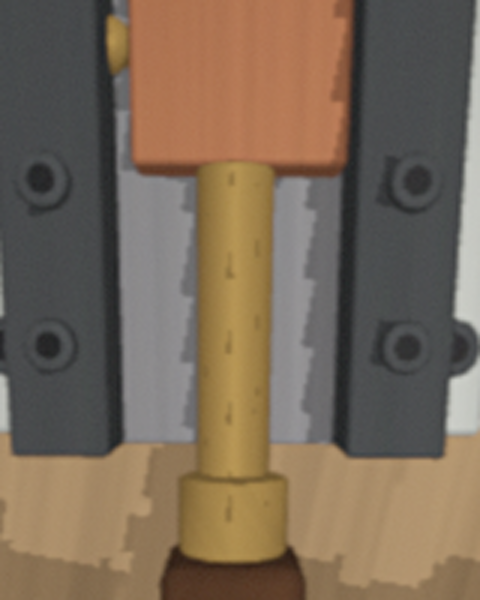

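View pics/knob.png

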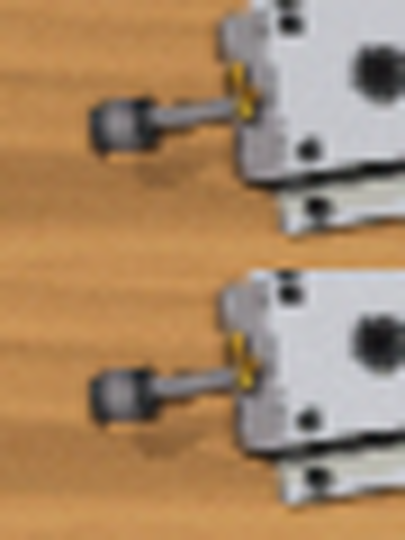

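```bash
python3 -m creep '[[0,0.03,0,0,0,0,1.5],[0,0.06,0,0,0,0,1.5],[0,0.06,0,0,0,0,1.5]]' >/dev/null && python3 chk.py 11
```

```text
t 19.02 push 7.70 tip-in 38.55 lat -1.54 z 19.82
```

```bash
python3 -m creep '[[0,-0.2,0,0,0,0,1.5],[0,-0.6,0,0,0,0,1.5],[0,-1.6,0,0,0,0,1.5],[0,-3,0,0,0,0,1.5],[0,-4.5,0,0,0,0,1.5],[-1.5,-6,0,0,0,0,1.5],[-4,-7,0,0,0,0,1.5],[-7.5,-8,0,0,0,0,1.5],[-11,-8,0,0,0,0,1.5],[-12.5,-8,0,0,0,0,1.5],[-12.8,-8,0,0,0,0,1.5]]' 35 >/dev/null
python3 - <<'E'
from h import *
report()
p,d,s=shot("wrist","w11")
P=(532.7,-376.0)
print(rel((P[0],P[1],147),57.52),s["position"])
E
```

```text
t 20.4 P [617.39 -78.31 148.24] x [ 0.001 -0.    -1.   ] hy 100.98 F [-0.35  0.33 -1.39] M [-0.07 -0.11  0.03] w 21.8 J [ 0.66  0.64 -0.81  1.68  0.53  1.05 -0.13]
(array([  0.074, -27.627, -13.942]), array([ 7.587e-01, -1.000e-04,  4.000e-04])) [617.38516468 -78.31289004 148.24310268]
```

View pics/w11.png

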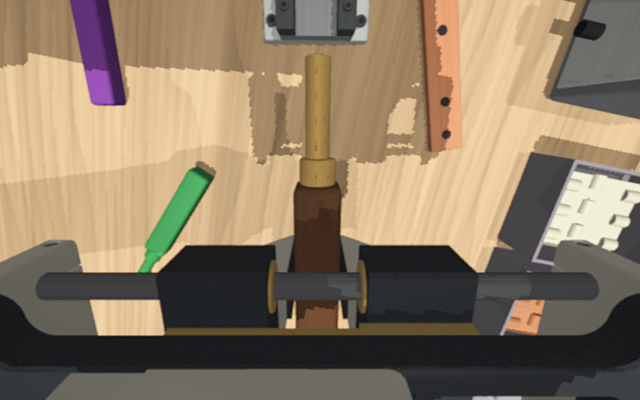

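```bash
python3 -m creep '[[0,-3,-1.5,0.08,0,0,1.5],[0,-7,-3.5,0.18,0,0,1.5],[0,-11,-5.5,0.28,0,0,1.5],[0,-15,-7.5,0.38,0,0,1.5],[0,-19,-9.5,0.48,0,0,1.5],[0,-23,-11.6,0.6,0,0,1.5],[0,-26.3,-13.3,0.71,0,0,1.5],[0.1,-27.4,-13.85,0.755,0,0,1.5],[0.1,-27.6,-13.94,0.759,0,0,1.5],[0.1,-27.6,-13.94,0.759,0,0,1.5],[0.1,-27.6,-13.94,0.759,0,0,1.5]]' 35 >/dev/null
python3 - <<'E'
from h import *
report()
p,d,s=shot("wrist","w12")
print(rel((532.7,-376,60),57.5))
print(wpx(316.5,54,z=s["position"][2]+18.2+5.5,st=s))
E
```

```text
t 21.82 P [ 533.87 -373.2   146.71] x [ 0.     0.001 -1.   ] hy 57.72 F [-0.4   0.5  -1.29] M [-0.07 -0.01  0.04] w 22.0 J [ 1.    0.63 -0.61  1.61  0.4   1.03 -0.3 ]
(array([ 8.679, -0.264,  0.043]), array([ 0.0032, -0.0001, -0.0007]))
[ 586.63773691 -287.65341372  170.41237906]
```

View pics/w12.png

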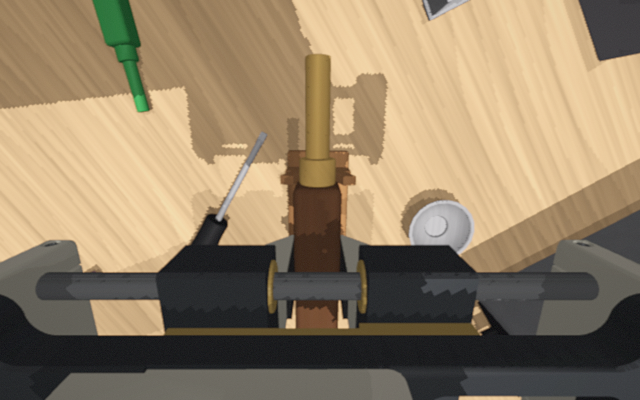

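```bash
python3 -m creep '[[2,-0.26,0.04,0.003,0,0,1.5],[5,-0.26,0.04,0.003,0,0,1.5],[7.5,-0.26,0.04,0.003,0,0,1.5],[8.4,-0.26,0.04,0.003,0,0,1.5],[8.6,-0.26,0.04,0.003,0,0,1.5],[8.6,-0.26,0.04,0.003,0,0,1.5]]' 35 >/dev/null
python3 - <<'E'
from h import *
report()
p,d,s=shot("wrist","w13")
print(rel((532.7,-376,27.2),57.5))
E
```

```text
t 22.62 P [ 532.5  -377.93   61.39] x [ 0.001 -0.001 -1.   ] hy 57.35 F [-0.49 -0.45 -1.74] M [-0.08 -0.02  0.03] w 22.0 J [ 0.97  0.73 -0.56  1.65  0.47  0.89 -0.34]
(array([ 3.452,  0.181, -0.115]), array([-0.0027,  0.0018, -0.    ]))
```

View pics/w13.png

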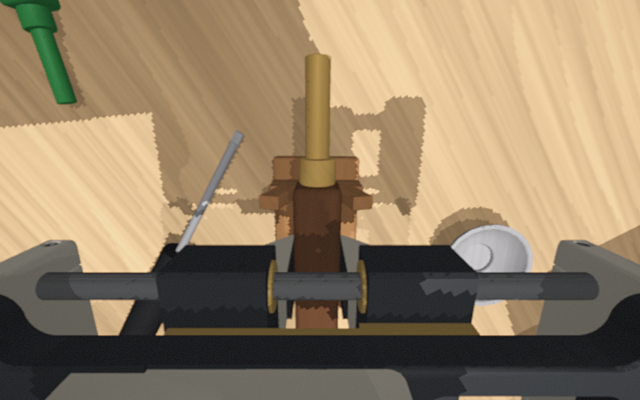

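```bash
python3 -m creep '[[0.8,0.12,-0.07,-0.002,0,0,1.5],[1.6,0.12,-0.07,-0.002,0,0,1.5],[2.3,0.12,-0.07,-0.002,0,0,1.5],[2.8,0.12,-0.07,-0.002,0,0,1.5],[3.1,0.12,-0.07,-0.002,0,0,1.5],[3.3,0.12,-0.07,-0.002,0,0,1.5],[3.3,0.12,-0.07,-0.002,0,0,1.5]]' 35 >/dev/null
python3 - <<'E'
from h import *
report()
print(rel((532.7,-376,26.9),57.5))
E
```

```text
t 23.55 P [ 531.94 -376.35   27.68] x [ 0.  0. -1.] hy 57.46 F [ 0.79 -0.12 -1.91] M [0.01 0.01 0.02] w 21.5 J [ 0.95  0.77 -0.53  1.66  0.5   0.84 -0.36]
(array([0.078, 0.07 , 0.045]), array([-0.0007, -0.    , -0.0001]))
```

```bash
python3 -m creep '[[0.08,0,0.02,0,0,0,1.5],[0.08,0,0.02,0,0,0,1.5],[0.08,0,0.02,0,0,0,2.6],[0.08,0,0.02,0,0,0,3.5],[0.08,0,0.02,0,0,0,5],[0.08,0,0.02,0,0,0,5.5],[0.08,0,0.02,0,0,0,5.5]]' 35 >/dev/null
python3 - <<'E'
from h import *
report()
E
python3 -m creep '[[-1.5,0,0,0,0,0,5.5],[-4,0,0,0,0,0,5.5],[-8,0,0,0,0,0,5.5],[-13,0,0,0,0,0,5.5],[-17,-1,0,0,0,0,5.5],[-17.5,-1,0,0,0,0,5.5],[-17.5,-1,0,0,0,0,5.5]]' >/dev/null
python3 - <<'E'
from h import *
report()
p,d,s=shot("wrist","w14");p2,d2,_=shot("top","t14");shot("scene","s14")
cv2.imwrite("pics/w14c.png",cv2.resize(p[60:240,270:360,::-1],None,fx=3.3,fy=3.3,interpolation=cv2.INTER_CUBIC))
crop(p2[:,:,::-1],180,120,120,90,6,"pics/t14c.png")
E
```

```text
t 24.43 P [ 532.11 -376.48   26.94] x [ 0.  0. -1.] hy 57.46 F [ 0.26 -0.72 -1.04] M [-0.01  0.02 -0.03] w 54.6 J [ 0.95  0.77 -0.53  1.66  0.5   0.84 -0.37]
t 25.3 P [ 526.72 -384.85  202.63] x [ 0.001 -0.001 -1.   ] hy 57.45 F [ 0.98 -0.05 -0.22] M [ 0.    0.01 -0.01] w 54.6 J [ 1.03  0.57 -0.63  1.56  0.36  1.13 -0.25]
```

View pics/w14.png

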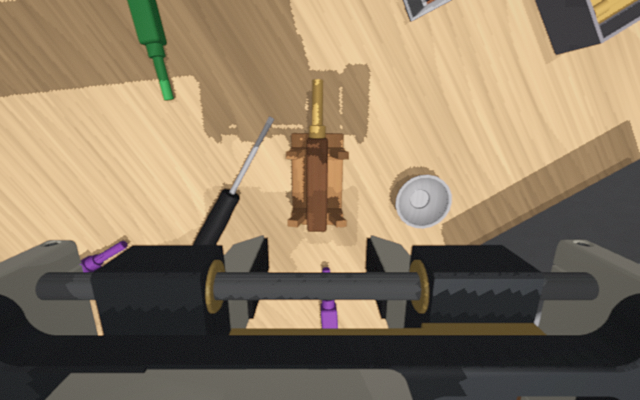

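View pics/w14c.png

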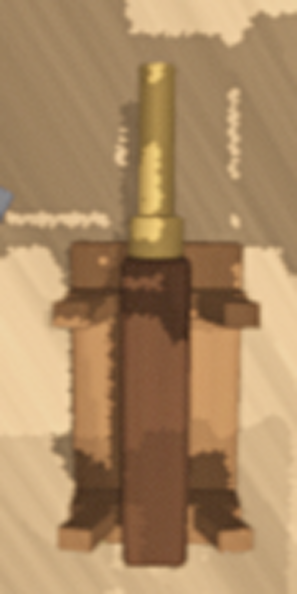

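View pics/t14c.png

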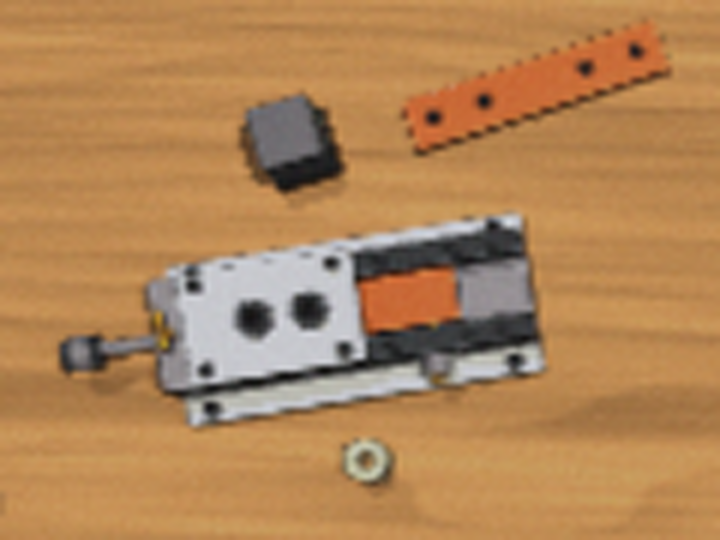

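Run:
```python
from h import *
st=np.load("w14_st.npy",allow_pickle=True).item();d=np.load("w14.npy")
f=lambda u,v,z:wpx(270+u/3.3,60+v/3.3,z=z,st=st)
t=f(156,64,50);a=f(155,563,56);b=f(155,258,56)
print(t,a,b,(a+b)/2,np.degrees(np.arctan2(*(t-a)[1::-1])))
for v in (150,165,180,195,210): print(v,wpx(317,v,d=d[v,317],st=st).round(1)[2])
A=cv2.imread("pics/t10.png")[160:180,235:275];B=cv2.imread("pics/t14.png")[160:180,235:275]
cv2.imwrite("pics/tail.png",cv2.resize(np.vstack([A,B]),None,fx=14,fy=14,interpolation=cv2.INTER_CUBIC))
```

```text
[ 585.54036658 -291.62750181   50.        ] [ 503.88001009 -419.47489154   56.        ] [ 556.0429983  -337.46164479   56.        ] [ 529.96150419 -378.46826816   56.        ] 57.432283008532444
150 56.3
165 55.8
180 55.3
195 55.5
210 55.8
```

View pics/tail.png

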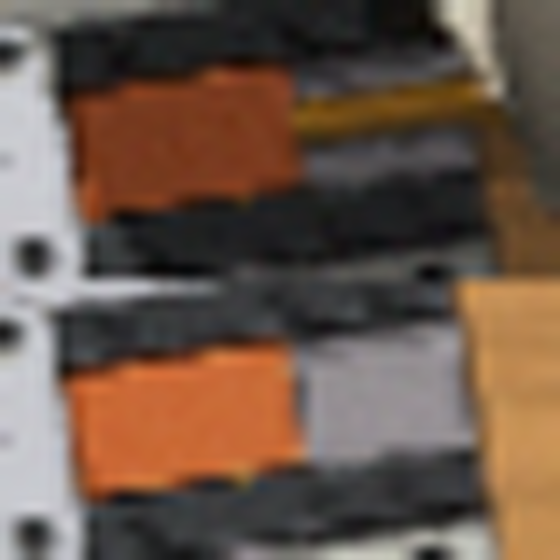

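View pics/s14.png

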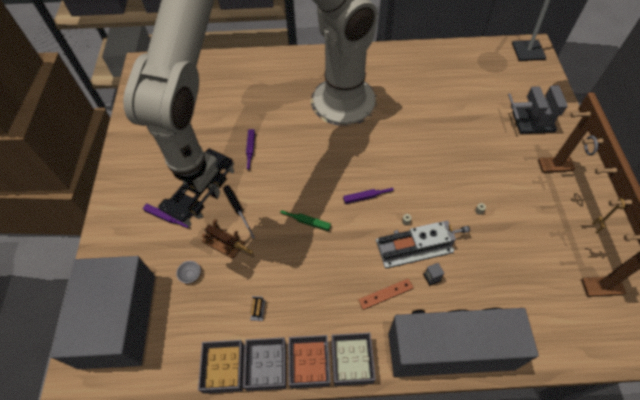

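The tail edge is at the same place pressed and released (crop x≈300). The drift is back within 1 mm and 0.3° of its first pose. The knob and the bystanders have not moved, so I'm handing in.

```bash
python3 -c "
from bench import *
print(finish_job())"
```

```text
the job is handed in; nothing more can be done
None
```

I took the brass drift from its rest, pushed the bar home against the stop with it, and laid the drift back in its rest. The job went in at about 25 s of the 58 s allowed.

**Feel of the stop:** the push ran at about 3 N all along the channel. With the tail about 38.5 mm inside the mouth, the bar stopped moving. The push then rose to 7.7 N while I commanded about 2.3 mm more, well under the 16 N at which the stop slips.

**Last checks:**
- **Bar:** the tail edge looks the same in the overhead pictures under push and after release, so I saw no spring-back. That view only resolves about 1–2 mm; that the bar is home rests mainly on the force rise and the halt.
- **Stop:** the knob looks unmoved between the first overhead picture and those at and after the last push.
- **Drift:** it lies in both cradles with the nose the same way, within about 1 mm and 0.3° of its starting pose, at the right height.
- **Bystanders:** they look unmoved by eye in the overhead and scene pictures; I did not measure them.
- **Gripper:** it is open and about 200 mm above the bench, touching nothing.

No check failed. The first overhead-camera position for the drift was about 6 mm off the wrist camera's, so I used the wrist reading.

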